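Lay out the parts of a printer head on their cards

TASK

Get the parts ready for assembly: put the large fan, the small fan, the toothed pulley and the L-shaped bracket each on the plywood card whose dark silhouette has its shape and size. Each must lie flat as it lies now, centred on its silhouette, with fans and bracket turned so that they cover it.

Things in the scene. Friction and masses are not known exactly. Their poses are not given: they have to be found in the camera images.
- fan_large_mid (a point): large black plastic cooling fan with grey blades, lying flat: square frame 60 x 60 mm, 25 mm high, 90 g. The point is the centre of the fan, half-way up; x and y lie along the sides of the frame, z up. The sides are flat and can be gripped. A quarter turn makes no difference.
- fan_small_mid (a point): small black plastic cooling fan with grey blades, lying flat: square frame 40 x 40 mm, 20 mm high, 45 g. The point is its centre, half-way up; x and y along the sides, z up. A quarter turn makes no difference.
- pulley_mid (a point): round aluminium toothed pulley, standing on its flat face: 44 mm in diameter, 24 mm high, 90 g. The point is its centre, half-way up; z up along its axis. Its turn does not matter.
- bracket_grip (a point): aluminium L-shaped bracket, an L seen from above: legs 60 mm long outside, 14 mm thick, 25 mm high, 100 g. The point is in the gripping leg: mid-thickness, half-way up, 38 mm from the outer corner. x runs along this leg away from the corner, y across it to the side where the other leg stands, z up. The other leg's near face is 24 mm from the point towards -x. Grip closing along y.
- bracket_end (a point): point in the other leg of the bracket, near its free end, midway in its thickness, half-way up: 31 mm along -x and 46 mm along +y from bracket_grip; same axes.
- spot_large (a point): plywood card, fixed to the bench, 90 x 90 mm and 8 mm thick, with a dark silhouette painted on its top; this one a square of 64 mm, for the large fan. The point is the centre of the silhouette and of the card, on its top face (8 mm above the bench); x and y along the sides of the square, z up.
- spot_small (a point): plywood card, fixed to the bench, 90 x 90 mm and 8 mm thick, with a dark silhouette painted on its top; this one a square of 44 mm, for the small fan. The point is the centre of the silhouette and of the card, on its top face; x and y along the sides of the square, z up.
- spot_round (a point): plywood card, fixed to the bench, 90 x 90 mm and 8 mm thick, with a dark silhouette painted on its top; this one a disc 48 mm in diameter, for the pulley. The point is the centre of the silhouette and of the card, on its top face; z up.
- spot_ell_grip (a point): plywood card, fixed to the bench, 90 x 90 mm and 8 mm thick, with a dark silhouette painted on its top; this one an L with legs of 64 mm, for the bracket (not a mirror image). The point, on the top face of the card, is where bracket_grip must come to lie (12.5 mm above it); x and y point as the bracket's must, z up. It lies 24 mm off the middle of the card.
- spot_ell_end (a point): point on the L silhouette of the same card, on its top face, above which bracket_end must come to lie; same axes.

How it is judged (in metres and radians):
At the end, for the whole second after the job is handed in: Each part lies flat and at rest on its own card, its centre (for the bracket both its listed points) within 12 mm horizontally of the matching point of the silhouette and within 4 mm of its resting height, tilted less than 0.1 rad; the fans' sides are within 0.2 rad of the silhouette's sides (horizontal distance between fan_large_mid and spot_large below 0.012 m and z of fan_large_mid in the frame of spot_large between 0.0085 and 0.0165 m and angle between each of fan_large_mid, fan_small_mid, pulley_mid, bracket_grip's own z axis and vertical below 0.1 rad and linear speed of each of fan_large, fan_small, pulley, bracket below 0.02 m/s and angular speed of each of fan_large, fan_small, pulley, bracket below 0.2 rad/s and (angle between the x axis of fan_large_mid and the x axis of spot_large, either way round below 0.2 rad or angle between the x axis of fan_large_mid and the y axis of spot_large, either way round below 0.2 rad) and horizontal distance between fan_small_mid and spot_small below 0.012 m and z of fan_small_mid in the frame of spot_small between 0.006 and 0.014 m and (angle between the x axis of fan_small_mid and the x axis of spot_small, either way round below 0.2 rad or angle between the x axis of fan_small_mid and the y axis of spot_small, either way round below 0.2 rad) and horizontal distance between pulley_mid and spot_round below 0.012 m and z of pulley_mid in the frame of spot_round between 0.008 and 0.016 m and horizontal distance between bracket_grip and spot_ell_grip below 0.012 m and z of bracket_grip in the frame of spot_ell_grip between 0.0085 and 0.0165 m and horizontal distance between bracket_end and spot_ell_end below 0.012 m); the robot touches nothing.
It also fails if it takes over 104 s, if anything falls off the work surface, if the arm or the gripper's body presses on something with over 40 N, if the wrist force passes 120 N, or if a joint passes its speed limit or range.

ROBOT

A 6-joint arm with a two-finger parallel gripper is mounted at the origin on the work surface. World frame = base frame: x ahead of the robot, y to its left, z up, the work surface at z = 0. Lengths are in mm, angles in rad, forces in N, time in s.
With the tool pointing down it reaches from about 275 to 750 mm from the base axis. Payload 10.2 kg.
Tool frame: the origin (TCP) lies between the finger pads; the fingertips stand 17 mm ahead of it and the grasp point (between the pads) lies 2 mm behind it (tips_ahead is the distance from the TCP to the fingertips, in mm); z points along the fingers, y is the line along which they close (so a half turn about z gives the same grasp; the last joint's range is limited). The gripper opens to 85 mm and grips with 20 to 120 N. Pads are 22 mm wide; open, the fingers measure 114 mm over their backs; the gripper's body (76 mm by 85 mm) begins 54 mm behind the grasp point. The pads swing forward as they close: fully open they stand 13 mm farther back than shut.
Start: joints at [-1.393, 0.313, 1.498, -0, 1.331, -0.223], TCP at [204.82, -483.405, 248.294] pointing down, gripper open.
Joint ranges: [-2.94, 2.94], [-0.97, 2.17], [0.19, 2.56], [-1.23, 4.37], [0.02, 3.11], [-2.88, 2.88]. Speed limits (rad/s): [2.39, 2.39, 3.01, 3.14, 3.14, 3.14].

INTERFACE

Orientations are given as a unit quaternion [w, x, y, z].
In Python, from rig import sense, capture, finish_job, boxes_of, tips_ahead gives the robot as it stands.
- The arm moves only by the tool drive_tool, never from a script. Its argument "commands" is text: rows parted by semicolons, each of 7 numbers parted by spaces: the shift along the world's x, y, z in units of 0.1 m (1.0 is 0.1 m), then the turn, a rotation vector about the world's x, y, z in units of pi/4 rad (1.0 is pi/4 rad), then the opening in per cent of the stroke, from 0 (shut) to 100 (fully open). A call has 1 to 20 rows; each row shifts and turns the commanded pose from where the row before left it; what a row does not reach is not made up. A row lasts 1/12 s, in which the tool goes at most 41.7 mm and 7.16 degrees, less where a joint would pass 70% of its speed; a pose out of reach is approached as far as the arm can. A call with a number of a shift or a turn outside -1 to 1 is refused whole. A call with a gripper value outside its range is refused whole. The fingers move at their own pace and stop on an object; "force" is the grip in N (left out, the last holds). Time passes only in rows, so rows that do not move let the fingers close. It gives the time, the measured TCP pose, the force, the opening and the grip force at its end, in the units of the state.
- sense(): the state, without advancing time (a new reading comes with each control period).
- capture(name): name is "side" or "top"; returns a dict with "pixels" (420x560x3 uint8, blue, green, red), "fov_y" (degrees; the focal length in pixels is half the picture's height over the tangent of half this angle, whatever the lens; pixels are square), "cx", "cy" (the principal point, pixels), "position" and "attitude" of the camera in the world. Camera axes: x right, y down, z forward; pixel columns grow to the right and rows downward; lengths in mm; the calibration is good to about 2 mm. A picture is of the moment at which its call begins. There is no depth.
- finish_job(): hands the job in; it is judged then, once.
Trained networks look in a picture, given as the dict that the camera call returned (one of the last four; its "shot" number tells which), for a name from the list of things; names that differ only in an ending like _2 or _b are one class to them, and where a whole thing is asked for, a point or a joint stands for the part that bears it (a point fixed in the world has none). Each returns a list of dicts, best first, with "confidence" (0 to 1); they miss things now and then, are a little off and sometimes report something else, mostly with a low value. They report only what shows in the picture. A call takes as long as a camera call.
- boxes_of(picture, name): "position" ([column, row] in pixels, amid what is visible of it).
The state is a dict: "time_s": time; "joints": joint angles; "dq": joint speeds; "tau": joint torques, N m; "eef_pos": TCP position; "ee_rot": TCP orientation; "force": force on the tool from outside, world axes, zero at the start; "wrist_torque": the same for the moment, N m; "grip_width": opening from 0.0 (shut) to 1.0 (fully open); "grip_force": force on a finger pad.
Only numpy, scipy, OpenCV 4.12 (cv2) and the standard library are available. Lean on these libraries where they do the work, as an engineer would, in place of code of your own. Each camera call takes 0.05 s, during which the arm holds its last target. There are 200 camera calls.

## Working session

There is one attempt and no reset: what is moved stays moved. The work goes in short steps, Python scripts to look and compute and a tool call to move; the robot and the scene stay as the last step left them, time stands still between calls to the robot, and variables do not carry over. Pictures are saved under pics/ and viewed, at most 14 in all, crops included, and the job is handed in when it is done.

Besides the shell and the picture viewer there is one more tool, called by a JSON object that holds its "api" and its "payload". drive_tool: Moves the arm, as the interface text tells. Shifts and turns lie within -1 to 1; 1 stands for 0.1 m of shift or pi/4 rad of turn. Its arguments: {"type":"object","properties":{"commands":{"type":"string"},"force":{"type":"number"}},"required":["commands"]}

```bash
mkdir -p pics; ls
python3 - <<'E'
from rig import *
import cv2
s=sense();print(s)
for n in("side","top"):
    p=capture(n);cv2.imwrite(f"pics/{n}0.png",p["pixels"])
    print({k:v for k,v in p.items() if k!="pixels"})
    for o in "fan_large_mid fan_small_mid pulley_mid bracket_grip bracket_end spot_large spot_small spot_round spot_ell_grip spot_ell_end".split():
        print(o,[(d["position"],round(d["confidence"],2)) for d in boxes_of(p,o)[:3]])
E
```

```text
pics
{'time_s': 0.0, 'joints': array([-1.39338486e+00,  3.13447760e-01,  1.49844695e+00,  1.67685123e-05,
        1.33101525e+00, -2.23443038e-01]), 'dq': array([-0.00039275, -0.00125002,  0.00028349, -0.00011834,  0.00267108,
        0.00088586]), 'tau': array([-1.46029820e-04, -4.12270439e+01, -2.59750539e+01, -2.10010658e-04,
        4.05346524e-03, -2.24510688e-05]), 'eef_pos': array([ 204.78564055, -483.15001303,  247.7324995 ]), 'ee_rot': array([-6.58293938e-04,  9.79981792e-01,  1.99086047e-01,  2.32990555e-05]), 'force': array([ 0.09512442, -0.14582573, -0.60938786]), 'wrist_torque': array([-0.00266473,  0.03765461, -0.01512312]), 'grip_force': 0.0, 'grip_width': 1.0026075641380268}
{'fov_y': 48.60729111778515, 'cx': 276.57482914022654, 'cy': 215.37783829348564, 'position': array([151.5029943 , 521.25839463, 739.64201319]), 'attitude': array([ 0.11563115, -0.27247462,  0.88708649, -0.3542098 ]), 'shot': 1}
fan_large_mid [([267.0, 186.5], 0.87)]
fan_small_mid [([204.4, 251.4], 0.68)]
pulley_mid [([145.4, 305.2], 0.63), ([363.5, 171.1], 0.61)]
bracket_grip [([310.3, 221.1], 0.7
[... 199 characters left out ...]
4.6], 0.59)]
spot_ell_end [([306.1, 151.3], 0.79)]
{'fov_y': 44.91541796224996, 'cx': 276.6975120780842, 'cy': 202.4387875513309, 'position': array([ 362.42183491,  -12.43831423, 1001.65021967]), 'attitude': array([ 0.06826566, -0.69876245,  0.70864069, -0.06999428]), 'shot': 2}
fan_large_mid [([323.0, 167.6], 0.9)]
fan_small_mid [([211.4, 177.1], 0.95)]
pulley_mid [([132.2, 167.0], 0.79)]
bracket_grip [([416.4, 255.6], 0.93)]
bracket_end [([412.8, 251.6], 0.74)]
spot_large [([311.6, 243.6], 0.63)]
spot_small [([131.6, 257.9], 0.95), ([228.7, 244.1], 0.39)]
spot_round [([228.4, 247.0], 0.58)]
spot_ell_grip [([405.3, 173.3], 0.56)]
spot_ell_end [([400.7, 172.0], 0.73), ([132.1, 260.9], 0.41)]
```

View pics/top0.png

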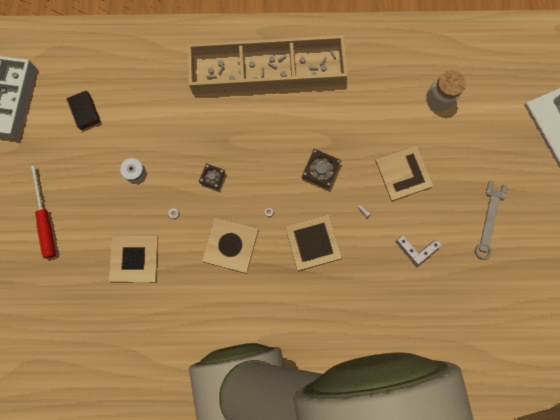

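View pics/side0.png

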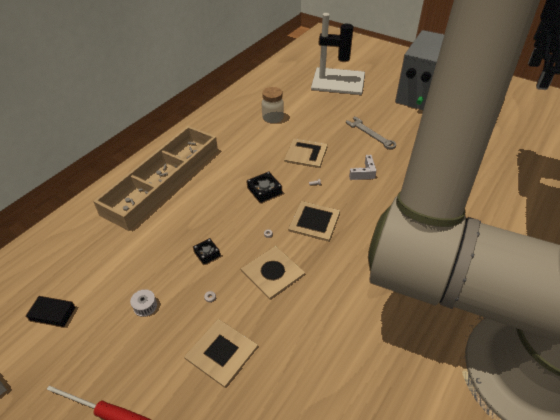

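```bash
cat > h.py <<'E'
import numpy as np, cv2
from scipy.spatial.transform import Rotation as R
def rect(p,z,x0,x1,y0,y1,s=2):
    """view from above of plane z: column=(y1-y)*s, row=(x1-x)*s"""
    f=210/np.tan(np.radians(p["fov_y"]/2)); K=np.array([[f,0,p["cx"]],[0,f,p["cy"]],[0,0,1]])
    q=p["attitude"]; Rm=R.from_quat([q[1],q[2],q[3],q[0]]).as_matrix().T
    H=K@np.c_[Rm[:,0],Rm[:,1],Rm@(np.array([0,0,z])-p["position"])]
    A=np.array([[0,-1/s,x1],[-1/s,0,y1],[0,0,1]])
    return cv2.warpPerspective(p["pixels"],H@A,(int((y1-y0)*s),int((x1-x0)*s)),flags=cv2.WARP_INVERSE_MAP|cv2.INTER_CUBIC),H
def ground(H,uv):
    w=np.linalg.solve(H,[*uv,1]);return w[:2]/w[2]
E
python3 - <<'E'
from h import *; from rig import *
B={"top":dict(fan_large=(323,167.6,25),fan_small=(211.4,177.1,20),pulley=(132.2,167,24),bracket=(416,253,25),s_large=(311.6,243.6,8),s_small=(131.6,257.9,8),s_round=(228.4,247,8),s_ell=(404,173,8)),
"side":dict(fan_large=(267,186.5,25),fan_small=(204.4,251.4,20),pulley=(145.4,303,24),bracket=(364,171,25),s_large=(315.8,220.9,8),s_small=(222.5,352,8),s_round=(271.2,270.1,8),s_ell=(307,153,8))}
rows=[]
for n in("top","side"):
    p=capture(n);tiles=[]
    for o,(u,v,z) in B[n].items():
        _,H=rect(p,z,0,1,0,1);x,y=ground(H,(u,v))
        if n=="top": B["top"][o]=(u,v,z); C=globals().setdefault("C",{}); C[o]=np.round([x,y],-1)
        cx,cy=C[o];im,_=rect(p,z,cx-48,cx+48,cy-48,cy+48,2);tiles.append(im)
        print(n,o,np.round([x,y]),C[o])
    rows+= [np.hstack(tiles[:4]),np.hstack(tiles[4:])]
im=np.vstack(rows)
for i in range(0,768,20): pass
cv2.imwrite("pics/rect.png",im[:384]);cv2.imwrite("pics/rects.png",im[384:])
E
```

```text
top fan_large [ 625. -109.] [ 630. -110.]
top fan_small [610. 113.] [610. 110.]
top pulley [632. 270.] [630. 270.]
top bracket [ 453. -283.] [ 450. -280.]
top s_large [476. -84.] [480. -80.]
top s_small [453. 268.] [450. 270.]
top s_round [472.  80.] [470.  80.]
top s_ell [ 616. -274.] [ 620. -270.]
side fan_large [ 615. -101.] [ 630. -110.]
side fan_small [612. 120.] [610. 110.]
side pulley [619. 275.] [630. 270.]
side bracket [ 457. -270.] [ 450. -280.]
side s_large [475. -85.] [480. -80.]
side s_small [449. 265.] [450. 270.]
side s_round [480.  77.] [470.  80.]
side s_ell [ 614. -271.] [ 620. -270.]
```

View pics/rect.png

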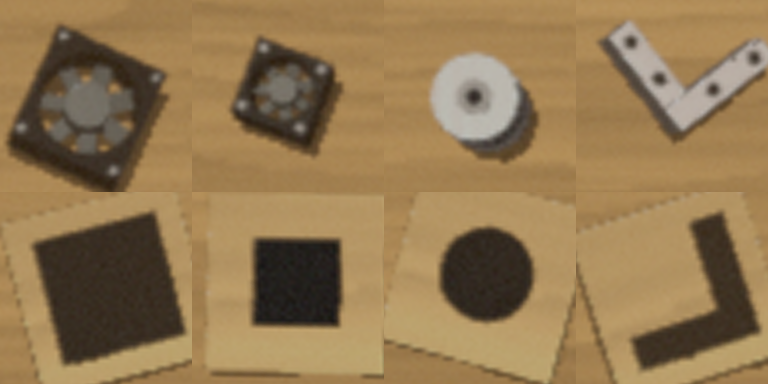

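View pics/rects.png

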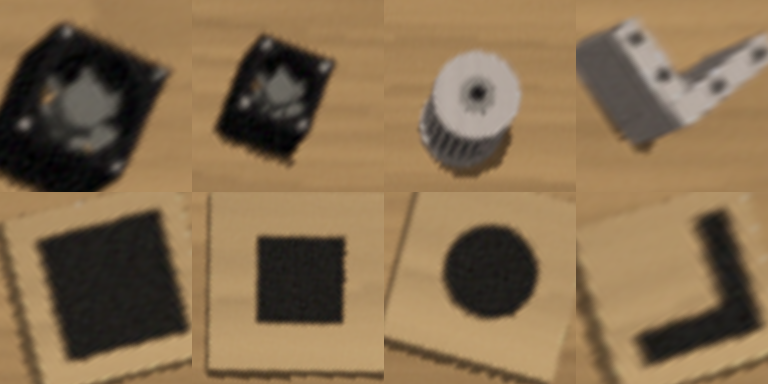

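The two rectified views agree to about 2 mm. In the top view, the screws of the large fan are at (64,36)…(111,171) and the outer corner of the bracket is at (679,138). The outer corner of the L silhouette is at (759,329). From these I get poses for all eight things, and the bracket goes first.

{"api": "drive_tool", "payload": {"commands": "0.2124 0.1446 -0.123 0 0 -0.1376 100;0.2124 0.1446 -0.123 0 0 -0.1376 100;0.2124 0.1446 -0.123 0 0 -0.1376 100;0.2124 0.1446 -0.123 0 0 -0.1376 100;0.2124 0.1446 -0.123 0 0 -0.1376 100;0.2124 0.1446 -0.123 0 0 -0.1376 100;0.2124 0.1446 -0.123 0 0 -0.1376 100;0.2124 0.1446 -0.123 0 0 -0.1376 100;0.2124 0.1446 -0.123 0 0 -0.1376 100;0.2124 0.1446 -0.123 0 0 -0.1376 100;0.2124 0.1446 -0.123 0 0 -0.1376 100;0.2124 0.1446 -0.123 0 0 -0.1376 100;0 0 0 0 0 0 100;0 0 0 0 0 0 100;0 0 0 0 0 0 100", "force": 40}}

```text
time_s: 2.45
eef_pos: [459.5, -310.3, 101.0]
ee_rot: [0.0, 0.902, -0.432, 0.0]
force: [-1.1, 0.1, -0.5]
grip_width: 1.002
grip_force: 0.0
```

{"api": "drive_tool", "payload": {"commands": "0 0 -0.2 0 0 0 100;0 0 -0.2 0 0 0 100;0 0 -0.2 0 0 0 100;0 0 -0.18 0 0 0 100;0 0 0 0 0 0 100;0 0 0 0 0 0 60;0 0 0 0 0 0 40;0 0 0 0 0 0 30;0 0 0 0 0 0 0;0 0 0 0 0 0 0;0 0 0 0 0 0 0;0 0 0 0 0 0 0;0 0 0 0 0 0 0;0 0 0 0 0 0 0;0 0 0 0 0 0 0;0 0 0 0 0 0 0", "force": 40}}

```text
time_s: 3.78
eef_pos: [460.0, -310.1, 23.4]
ee_rot: [0.0, 0.901, -0.433, 0.001]
force: [-1.1, 0.3, 6.1]
grip_width: 0.155
grip_force: 39.9
```

{"api": "drive_tool", "payload": {"commands": "0 0 0.2 0 0 0 0;0 0 0.2 0 0 0 0;0 0 0.2 0 0 0 0;0 0 0.1 0 0 0 0;0.1458 0.0142 0 0 0 0.1293 0;0.1458 0.0142 0 0 0 0.1293 0;0.1458 0.0142 0 0 0 0.1293 0;0.1458 0.0142 0 0 0 0.1293 0;0.1458 0.0142 0 0 0 0.1293 0;0.1458 0.0142 0 0 0 0.1293 0;0.1458 0.0142 0 0 0 0.1293 0;0.1458 0.0142 0 0 0 0.1293 0;0.1458 0.0142 0 0 0 0.1293 0;0.1458 0.0142 0 0 0 0.1293 0;0.1458 0.0142 0 0 0 0.1293 0;0.1458 0.0142 0 0 0 0.1293 0;0 0 0 0 0 0 0;0 0 0 0 0 0 0;0 0 0 0 0 0 0"}}

```text
time_s: 5.37
eef_pos: [633.9, -292.8, 92.0]
ee_rot: [-0.0, 0.987, 0.159, -0.001]
force: [0.1, -0.1, -1.3]
grip_width: 0.154
grip_force: 39.2
```

Run:
```python
from h import *; from rig import *
p=capture("side");cv2.imwrite("pics/s1.png",cv2.resize(p["pixels"][80:260,230:470],None,fx=3,fy=3))
```

```text
(no output)
```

View pics/s1.png

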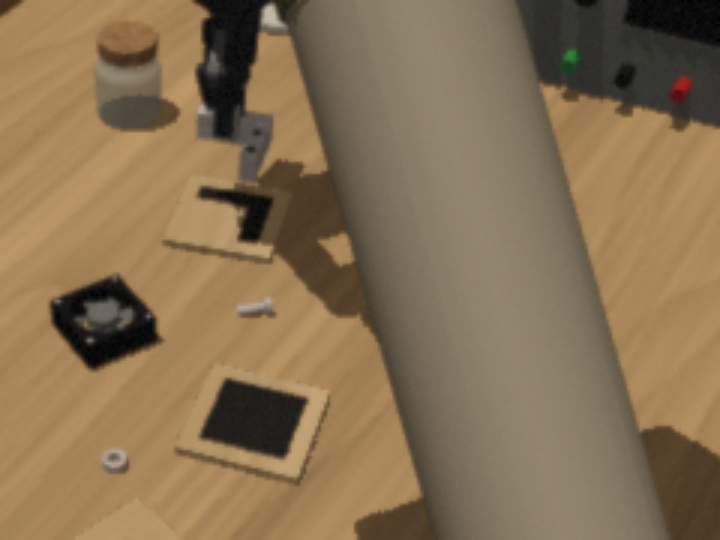

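The bracket is held (near 235,130 in the crop) with its L oriented as the silhouette at (240,210). Lower and release.

{"api": "drive_tool", "payload": {"commands": "0.01 0 -0.15 0 0 0 0;0 0 -0.15 0 0 0 0;0 0 -0.15 0 0 0 0;0 0 -0.1 0 0 0 0;0 0 -0.045 0 0 0 0;0 0 0 0 0 0 0;0 0 0 0 0 0 0;0 0 0 0 0 0 30;0 0 0 0 0 0 60;0 0 0 0 0 0 60;0 0 0 0 0 0 60;0 0 0 0 0 0 60;0 0 0.1 0 0 0 60;0 0 0.15 0 0 0 60;0 0 0.2 0 0 0 60;0 0 0.25 0 0 0 100;0 0 0 0 0 0 100"}}

```text
time_s: 6.83
eef_pos: [637.5, -294.0, 109.7]
ee_rot: [0.003, 0.987, 0.161, 0.003]
force: [-0.1, -0.1, 0.9]
grip_width: 0.86
grip_force: 0.0
```

{"api": "drive_tool", "payload": {"commands": "-0.01 0.2325 0 0 0 0.132 100;-0.01 0.2325 0 0 0 0.132 100;-0.01 0.2325 0 0 0 0.132 100;-0.01 0.2325 0 0 0 0.132 100;-0.01 0.2325 0 0 0 0.132 100;-0.01 0.2325 0 0 0 0.132 100;-0.01 0.2325 0 0 0 0.132 100;-0.01 0.2325 0 0 0 0.132 100;0 0 0 0 0 0 100;0 0 0 0 0 0 100;0 0 0 0 0 0 100;0 0 0 0 0 0 100"}}

```text
time_s: 7.83
eef_pos: [627.7, -107.9, 103.4]
ee_rot: [0.0, 0.839, 0.544, 0.0]
force: [0.5, -0.1, -0.0]
grip_width: 1.004
grip_force: 0.0
```

Run:
```python
from h import *; from rig import *
p=capture("side");a,_=rect(p,33,550,700,-380,-230,3)
cv2.imwrite("pics/s2.png",np.hstack([a,cv2.resize(p["pixels"][120:270,210:330],None,fx=3,fy=3)[:450]]))
```

```text
(no output)
```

View pics/s2.png

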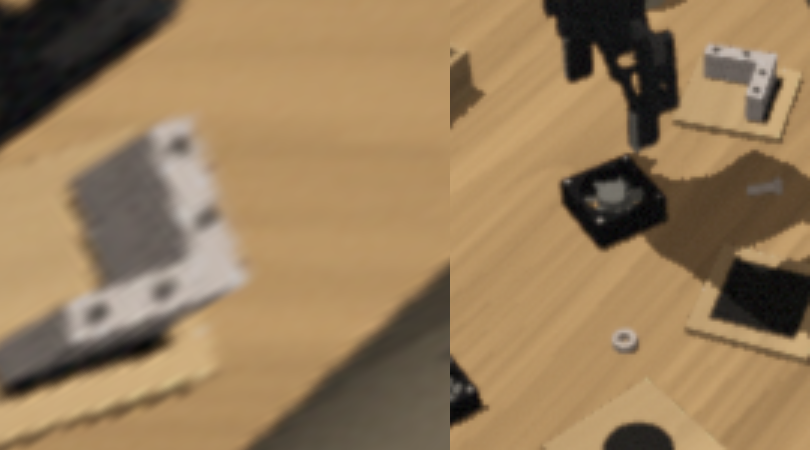

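The bracket sits on its card (outer corner at (247,275) in the rectified half, within ~6 mm); I'll verify from the top later. Now the large fan.

{"api": "drive_tool", "payload": {"commands": "0 0.008 -0.2 0 0 0 100;0 0 -0.2 0 0 0 100;0 0 -0.2 0 0 0 100;0 0 -0.15 0 0 0 100;0 0 -0.06 0 0 0 100;0 0 0 0 0 0 100;0 0 0 0 0 0 50;0 0 0 0 0 0 50;0 0 0 0 0 0 50;0 0 0 0 0 0 50;0 0 0 0 0 0 50;0 0 0 0 0 0 50;0 0 0 0 0 0 50;0 0 0 0 0 0 50", "force": 30}}

```text
time_s: 9.05
eef_pos: [628.3, -106.5, 24.0]
ee_rot: [0.001, 0.839, 0.545, 0.001]
force: [-1.8, -0.5, 5.2]
grip_width: 0.721
grip_force: 32.0
```

{"api": "drive_tool", "payload": {"commands": "0 0 0.2 0 0 0 50;0 0 0.2 0 0 0 50;0 0 0.2 0 0 0 50;-0.1834 0.0244 0 0 0 0.1067 50;-0.1834 0.0244 0 0 0 0.1067 50;-0.1834 0.0244 0 0 0 0.1067 50;-0.1834 0.0244 0 0 0 0.1067 50;-0.1834 0.0244 0 0 0 0.1067 50;-0.1834 0.0244 0 0 0 0.1067 50;-0.1834 0.0244 0 0 0 0.1067 50;-0.1834 0.0244 0 0 0 0.1067 50;0 0 0 0 0 0 50;0 0 0 0 0 0 50;0 0 0 0 0 0 50;0 0 0 0 0 0 50"}}

```text
time_s: 10.3
eef_pos: [481.8, -86.8, 82.5]
ee_rot: [0.001, 0.613, 0.79, 0.0]
force: [0.4, -0.5, -1.0]
grip_width: 0.723
grip_force: 33.1
```

Run:
```python
from h import *; from rig import *
p=capture("side");cv2.imwrite("pics/s3.png",cv2.resize(p["pixels"][110:290,230:430],None,fx=3,fy=3))
```

```text
(no output)
```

View pics/s3.png

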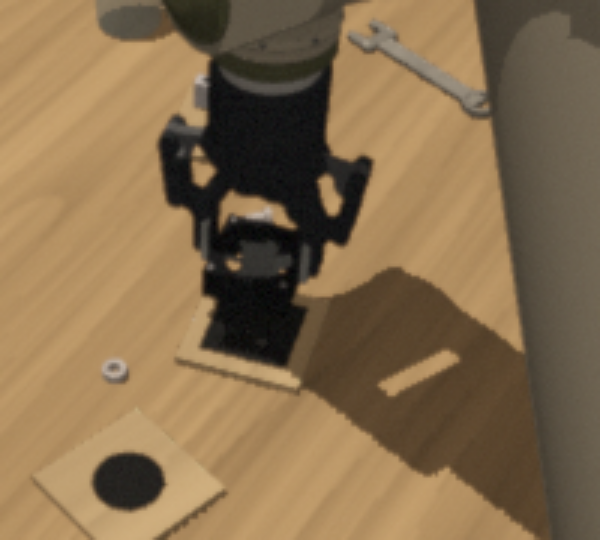

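The fan hangs level above its card at (250,330). Lower and release.

{"api": "drive_tool", "payload": {"commands": "0 0 -0.15 0 0 0 50;0 0 -0.15 0 0 0 50;0 0 -0.14 0 0 0 50;0 0 -0.075 0 0 0 50;0 0 0 0 0 0 50;0 0 0 0 0 0 50;0 0 0 0 0 0 80;0 0 0 0 0 0 100;0 0 0 0 0 0 100;0 0 0 0 0 0 100;0 0 0 0 0 0 100;0 0 0.05 0 0 0 100;0 0 0.15 0 0 0 100;0 0 0.2 0 0 0 100;0 0 0.25 0 0 0 100;0 0 0 0 0 0 100;0 0 0 0 0 0 100"}}

```text
time_s: 11.77
eef_pos: [481.5, -86.7, 96.9]
ee_rot: [0.001, 0.613, 0.79, 0.0]
force: [-0.1, -0.7, 0.3]
grip_width: 1.003
grip_force: 0.0
```

{"api": "drive_tool", "payload": {"commands": "0.1675 0.249 0 0 0 -0.1039 100;0.1675 0.249 0 0 0 -0.1039 100;0.1675 0.249 0 0 0 -0.1039 100;0.1675 0.249 0 0 0 -0.1039 100;0.1675 0.249 0 0 0 -0.1039 100;0.1675 0.249 0 0 0 -0.1039 100;0.1675 0.249 0 0 0 -0.1039 100;0.1675 0.249 0 0 0 -0.1039 100;0 0 0 0 0 0 100;0 0 0 0 0 0 100;0 0 0 0 0 0 100"}}

```text
time_s: 12.68
eef_pos: [614.2, 112.3, 94.7]
ee_rot: [-0.0, 0.834, 0.552, -0.001]
force: [-0.4, -0.5, -0.0]
grip_width: 0.997
grip_force: 0.0
```

{"api": "drive_tool", "payload": {"commands": "0 0 -0.2 0 0 0 100;0 0 -0.2 0 0 0 100;0 0 -0.2 0 0 0 100;0 0 -0.1 0 0 0 100;0 0 -0.05 0 0 0 100;0 0 0 0 0 0 100;0 0 0 0 0 0 25;0 0 0 0 0 0 25;0 0 0 0 0 0 25;0 0 0 0 0 0 25;0 0 0 0 0 0 25;0 0 0 0 0 0 25;0 0 0 0 0 0 25;0 0 0 0 0 0 25;0 0 0 0 0 0 25;0 0 0 0 0 0 25"}}

```text
time_s: 14.02
eef_pos: [615.3, 112.7, 21.7]
ee_rot: [0.0, 0.834, 0.552, 0.001]
force: [-2.9, -0.8, 5.8]
grip_width: 0.464
grip_force: 30.4
```

{"api": "drive_tool", "payload": {"commands": "0 0 0.2 0 0 0 25;0 0 0.2 0 0 0 25;0 0 0.2 0 0 0 25;-0.2019 0.19 0 0 0 0.0639 25;-0.2019 0.19 0 0 0 0.0639 25;-0.2019 0.19 0 0 0 0.0639 25;-0.2019 0.19 0 0 0 0.0639 25;-0.2019 0.19 0 0 0 0.0639 25;-0.2019 0.19 0 0 0 0.0639 25;-0.2019 0.19 0 0 0 0.0639 25;-0.2019 0.19 0 0 0 0.0639 25;0 0 0 0 0 0 25;0 0 0 0 0 0 25;0 0 0 0 0 0 25;0 0 0 0 0 0 25"}}

```text
time_s: 15.27
eef_pos: [454.2, 264.1, 80.8]
ee_rot: [0.0, 0.708, 0.707, 0.0]
force: [-0.3, 0.1, -1.2]
grip_width: 0.458
grip_force: 30.4
```

{"api": "drive_tool", "payload": {"commands": "0 0 -0.15 0 0 0 25;0 0 -0.15 0 0 0 25;0 0 -0.14 0 0 0 25;0 0 -0.075 0 0 0 25;0 0 0 0 0 0 25;0 0 0 0 0 0 25;0 0 0 0 0 0 60;0 0 0 0 0 0 80;0 0 0 0 0 0 80;0 0 0 0 0 0 80;0 0 0 0 0 0 80;0 0 0.05 0 0 0 80;0 0 0.15 0 0 0 80;0 0 0.2 0 0 0 80;0 0 0.25 0 0 0 100;0 0 0 0 0 0 100;0 0 0 0 0 0 100"}}

```text
time_s: 16.68
eef_pos: [454.0, 264.9, 95.5]
ee_rot: [0.001, 0.707, 0.707, 0.001]
force: [0.0, -0.4, 0.3]
grip_width: 1.0
grip_force: 0.0
```

{"api": "drive_tool", "payload": {"commands": "0.252 0.0107 0 0 0 0 100;0.252 0.0107 0 0 0 0 100;0.252 0.0107 0 0 0 0 100;0.252 0.0107 0 0 0 0 100;0.252 0.0107 0 0 0 0 100;0.252 0.0107 0 0 0 0 100;0.252 0.0107 0 0 0 0 100;0 0 0 0 0 0 100;0 0 0 0 0 0 100;0 0 0 0 0 0 100"}}

```text
time_s: 17.52
eef_pos: [628.8, 272.2, 93.1]
ee_rot: [-0.001, 0.707, 0.707, -0.001]
force: [-0.3, 1.2, -0.5]
grip_width: 1.003
grip_force: 0.0
```

{"api": "drive_tool", "payload": {"commands": "0 0 -0.2 0 0 0 100;0 0 -0.2 0 0 0 100;0 0 -0.2 0 0 0 100;0 0 -0.08 0 0 0 100;0 0 -0.05 0 0 0 100;0 0 0 0 0 0 100;0 0 0 0 0 0 25;0 0 0 0 0 0 25;0 0 0 0 0 0 25;0 0 0 0 0 0 25;0 0 0 0 0 0 25;0 0 0 0 0 0 25;0 0 0 0 0 0 25;0 0 0 0 0 0 25;0 0 0 0 0 0 25", "force": 40}}

```text
time_s: 18.77
eef_pos: [630.4, 272.3, 22.4]
ee_rot: [0.0, 0.707, 0.707, 0.001]
force: [-0.5, 0.3, 7.0]
grip_width: 0.496
grip_force: 40.8
```

{"api": "drive_tool", "payload": {"commands": "0 0 0.2 0 0 0 25;0 0 0.2 0 0 0 25;0 0 0.2 0 0 0 25;-0.1906 -0.2456 0 0 0 0 25;-0.1906 -0.2456 0 0 0 0 25;-0.1906 -0.2456 0 0 0 0 25;-0.1906 -0.2456 0 0 0 0 25;-0.1906 -0.2456 0 0 0 0 25;-0.1906 -0.2456 0 0 0 0 25;-0.1906 -0.2456 0 0 0 0 25;-0.1906 -0.2456 0 0 0 0 25;0 0 0 0 0 0 25;0 0 0 0 0 0 25;0 0 0 0 0 0 25;0 0 0 0 0 0 25"}}

```text
time_s: 20.02
eef_pos: [477.9, 76.3, 81.3]
ee_rot: [0.0, 0.707, 0.707, 0.0]
force: [-0.9, -0.2, 0.2]
grip_width: 0.497
grip_force: 41.0
```

Run:
```python
from h import *; from rig import *
p=capture("side");cv2.imwrite("pics/s4.png",cv2.resize(p["pixels"][120:390,140:400],None,fx=2.2,fy=2.2))
```

```text
(no output)
```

View pics/s4.png

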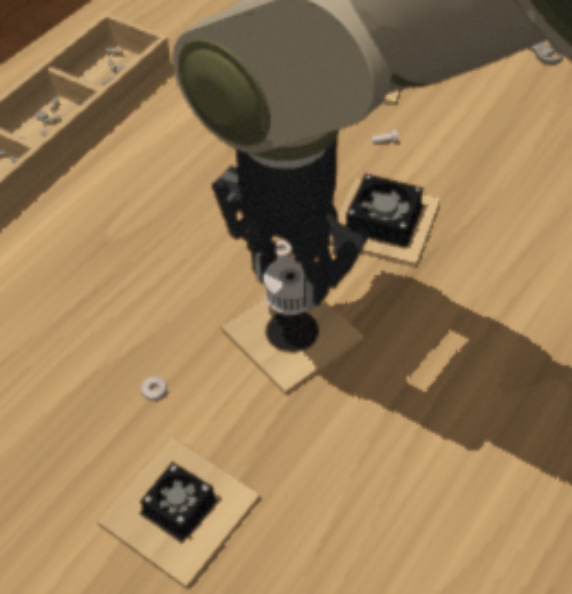

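The pulley is held at (285,285) above its disc at (292,330), and both fans sit on their cards. Lower, release and retreat.

{"api": "drive_tool", "payload": {"commands": "0 0 -0.15 0 0 0 25;0 0 -0.15 0 0 0 25;0 0 -0.14 0 0 0 25;0 0 -0.075 0 0 0 25;0 0 0 0 0 0 25;0 0 0 0 0 0 25;0 0 0 0 0 0 60;0 0 0 0 0 0 90;0 0 0 0 0 0 90;0 0 0 0 0 0 90;0 0 0 0 0 0 90;0 0 0.05 0 0 0 90;0 0 0.15 0 0 0 90;0 0 0.2 0 0 0 90;0 0 0.25 0 0 0 90;0 0 0 0 0 0 90;0 0 0.3 0 0 0 90;0 0 0.3 0 0 0 90;0 0 0.3 0 0 0 90;0 0 0.3 0 0 0 90"}}

```text
time_s: 21.73
eef_pos: [477.0, 75.7, 216.2]
ee_rot: [-0.0, 0.707, 0.707, -0.0]
force: [1.0, -1.1, 0.9]
grip_width: 0.899
grip_force: 0.0
```

{"api": "drive_tool", "payload": {"commands": "-0.15 0.35 0 0 0 0 100;-0.15 0.35 0 0 0 0 100;-0.15 0.35 0 0 0 0 100;-0.15 0.35 0 0 0 0 100;-0.15 0.35 0 0 0 0 100;-0.15 0.35 0 0 0 0 100;-0.15 0.35 0 0 0 0 100;-0.15 0.35 0 0 0 0 100;-0.15 0.35 0 0 0 0 100;-0.15 0.35 0 0 0 0 100;-0.15 0.35 0 0 0 0 100;-0.15 0.35 0 0 0 0 100;-0.15 0.35 0 0 0 0 100;0 0 0 0 0 0 100;0 0 0 0 0 0 100;0 0 0 0 0 0 100"}}

```text
time_s: 23.07
eef_pos: [282.4, 530.2, 214.4]
ee_rot: [0.0, 0.707, 0.707, -0.0]
force: [-0.3, -0.8, -0.3]
grip_width: 0.998
grip_force: 0.0
```

Run:
```python
from h import *; from rig import *
p=capture("top");q=capture("side")
T=[]
for c in (p,q):
    T.append(np.hstack([rect(c,z,x-48,x+48,y-48,y+48,2)[0] for z,x,y in((33,480,-80),(28,450,270),(32,470,80),(33,620,-270))]))
cv2.imwrite("pics/f.png",np.vstack(T))
```

```text
(no output)
```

View pics/f.png

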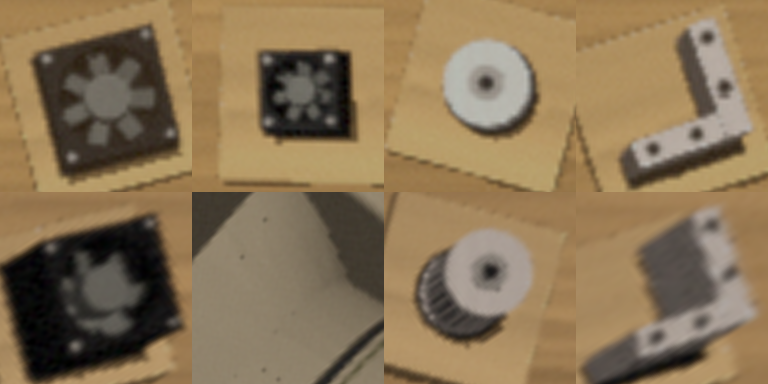

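The parts' tops lie where the silhouettes were measured: large fan centred at (108,95), small fan at (300,89), pulley at (488,84) and bracket corner at (750,130), each within about 3 mm and flat.

```bash
python3 -c "
from rig import *
print(finish_job())"
```

```text
the job is handed in; nothing more can be done
None
```

The job is handed in: both fans, the pulley and the bracket lie flat on their own cards, each within about 3 mm of its silhouette in the last pictures, at about 23 s of the 104 s allowed; the hand-in returned no verdict.

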